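# Click the tray stop into its notch and clamp it

### The arm

A 6-joint arm with a two-finger parallel gripper is mounted at the origin on a cart in front of the work surface, level with it; the furniture and walls round the work are solid. World frame = base frame: x ahead of the robot, y to its left, z up, the work surface at z = 0. Lengths are in m, angles in rad, forces in N, time in s.
With the tool pointing down it reaches from about 0.425 to 0.95 m from the base axis. Payload 3.5 kg.
Tool frame: the origin (TCP) lies between the finger pads; the fingertips stand 11 mm ahead of it and the grasp point (between the pads) lies 8 mm behind it (ctrl.tcp_to_tips is the distance from the TCP to the fingertips, in m); z points along the fingers, y is the direction in which the jaws open and shut (so a half turn about z gives the same grasp; the last joint's range is limited). The gripper opens to 85 mm and grips with 20 to 120 N. Pads are 22 mm wide; open, the fingers measure 114 mm over their backs; the gripper's body (76 mm by 85 mm) begins 54 mm behind the grasp point. The pads swing forward as they close: fully open they stand 13 mm farther back than shut.
Start: joints at [-1.296, 0.286, 1.577, -0, 1.279, -0.15], TCP at [0.278, -0.615, 0.242] pointing down, gripper open.
Joint ranges: [-2.77, 2.77], [-0.9, 2.22], [0.21, 2.48], [-1.53, 4.67], [0.24, 2.81], [-2.84, 2.84]. Speed limits (rad/s): [2.79, 2.79, 3.14, 3.14, 3.14, 3.14].

### API

Orientations are given as a unit quaternion [x, y, z, w].
In Python, from plant import monitor, vision, workorder, ctrl gives the robot as it stands.
- The arm moves only by the tool jog_arm, never from a script. Its argument "series" is a list of rows, each a list of 4 numbers: the shift along the tool's x, y, z in m, then the turn about the tool's z in rad. In form: [[tx, ty, tz, spin], ...]. A call has exactly 8 rows; each row shifts and turns the pose as measured when the row begins, along the tool's axes as they then stand; what a row does not reach is not made up. A row lasts 1/12 s, in which the tool goes at most 41.7 mm and 7.16 degrees, less where a joint would pass 70% of its speed; a pose out of reach is approached as far as the arm can. A call is refused whole if a number of a shift passes 0.0417 or a number of a turn 0.125, either way. A call with a gripper value outside its range is refused whole. "grip" is the finger opening in m, from 0 to 0.0854, set as the call begins (left out, the last holds). The fingers move at their own pace and stop on an object; "grip_force" is the grip in N (left out, the last holds). Time passes only in rows, so rows that do not move let the fingers close, or fill a call up. It gives the time, the measured TCP pose, the force and the opening at its end, in the units of the state.
- monitor.get_state(): the state, without advancing time (a new reading comes with each control period).
- vision.read_camera(name): name is "side" or "top"; returns the picture (480x640x3 uint8, red, green, blue); there is no depth.
- vision.get_calibration(name): a dict with "vfov" (degrees; the focal length in pixels is half the picture's height over the tangent of half this angle, whatever the lens; pixels are square), "cx", "cy" (the principal point, pixels), "R" (3x3) and "t" (3): a world point X has camera coordinates R X + t. Camera axes: x right, y down, z forward; pixel columns grow to the right and rows downward; lengths in m; the calibration is good to about 2 mm. A picture is of the moment at which its call begins. get_calibration takes no time and is no camera call.
- workorder.sign_off(): hands the job in, once; it reports no verdict.
The state is a dict: "time": time; "qpos": joint angles; "dq": joint speeds; "joint_efforts": joint torques, N m; "eef_pos": TCP position; "tcp_rot": TCP orientation; "contact_force": force on the tool from outside, world axes, zero at the start; "wrist_torque": the same for the moment, N m; "opening": opening from 0.0 (shut) to 1.0 (fully open).
Only numpy, scipy, OpenCV 4.12 (cv2) and the standard library are available. Lean on these libraries where they do the work, as an engineer would, in place of code of your own. Each camera call takes 0.05 s, during which the arm holds its last target.

### The job

Secure the seed tray on the worktop: push the sliding stop along its rail to the left, through the first notch, until it clicks into the last notch right beside the tray. Only then press the clamp lever on top of the stop down flat, and leave everything standing clear of the hand. Just push and press with the fingertips, grasp and lift nothing, and do not shift the tray or the things lying around.

Things in the scene. Friction and masses are not known exactly. Their poses are not given: they have to be found in the camera images.
- rail: aluminium rail, 428 mm long, fixed on the worktop in front of the seed tray. Origin on the worktop under its centre line; x points across it, away from the robot, y along it to the left. Runs from y = -170 to +258 mm (end plate, 50 mm high, at the left end). Bar 12 mm high, 44 mm wide; along its robot side a dark steel strip, top at 18 mm, cut by two notches 10 mm wide at y = -65 and -15 mm
- last_notch (a point): the last notch in the steel strip, beside the tray: a point on the strip's top, 18 mm above the worktop and 30 mm to the robot's side of the rail's centre line. The stop's ball stands over it when the stop is in place. The first notch lies 50 mm to the right
- stop (a joint): travel of the grey stop to the left (rail's +y), m: 0 at the right, limit 0.155; first notch at 0.075, last notch at 0.125. Starts at 0.005 to 0.058. About 2 N slides it on plain rail. A sprung ball on it drops 2 mm into a notch: resistance dips and the stop pulls itself the last 3 mm in (2 mm of play there); then about 9 N is needed to push it out, either way. A firm push goes straight through
- push_face (a point): middle of the right-hand face of the stop's grey block, the face to push, 34 mm above the worktop; axes parallel to the rail's. Block 40 mm across the rail, 44 mm along it (centre 22 mm left of this point), z 13 to 46 mm. From its left side a plate (top at 54 mm) reaches 104 mm behind the rail's centre line; with the stop in the last notch it stands about 13 mm short of the tray
- lever_pad (a point): top of the clamp lever, 50 mm from its hinge, near its round free end that points to the robot. Dark steel lever on top of the block, 63 mm long, 22 mm wide, 5 mm thick, hinged 15 mm behind the rail's centre line, 51 mm above the worktop. Moves with the lever; when the lever lies flat this point is 53.5 mm above the worktop
- lever (a joint): angle of the clamp lever, rad: 0 = flat, fully down; positive = free end raised; starts at 0.45 to 0.65. Stiff, stays where it is left; about 1.5 N on the pad presses it down. Pressing does not move the stop along the rail
- tray_mid (a point): centre (half-way up) of the seed tray, a soil-filled 12-cell tray in a green drip base, 228 mm along the rail, 174 mm across it, 59 mm high, 0.42 kg, standing loose behind the rail between the end plate and the stop's plate.
- dibber: turned wooden dibber, 134 mm long, 26 mm thick, lying behind the rail; not part of the job, leave it where it is (origin: centre of its underside)
- seed_packet: flat paper seed packet, 115 x 85 x 10 mm, lying behind the rail; not part of the job, leave it where it is (origin: centre of its underside)
- kitchen_timer: round wind-up kitchen timer, 66 mm across, 43 mm high, right of the rail; not part of the job, leave it where it is (origin: centre of its underside)
- trowel: small hand trowel with wooden handle, 237 mm long, lying far right; not part of the job, leave it where it is (origin: centre of its underside)
- tumbler: drinking glass, 81 mm across, 92 mm high, standing right of the rail; not part of the job, leave it where it is (origin: centre of its underside)
- marker: marker pen, 135 mm long, 17 mm thick, lying in front of the rail; not part of the job, leave it where it is (origin: centre of its underside)

How it is judged:
By the outcome, as a careful person would: the job done as asked, in the order asked, and still so for the second after the job is handed in, with the robot touching nothing.
It also fails if it takes over 42 s, if anything falls off the work surface, if the arm or the gripper's body presses on something with over 40 N, if the wrist force passes 120 N, or if a joint passes its speed limit or range.

## Working session

There is one attempt and no reset: what is moved stays moved. The work goes in short steps, Python scripts to look and compute and a tool call to move; the robot and the scene stay as the last step left them, time stands still between calls to the robot, and variables do not carry over. Pictures are saved under pics/ and viewed, and the job is handed in when it is done.

Besides the shell and the picture viewer there is one more tool, called after "Emit:" as name([rows], argument=value, ...), one row to a line, values as JSON. jog_arm: Moves the arm, as the interface text tells. Its arguments: {"type":"object","properties":{"series":{"type":"array","items":{"type":"array","items":{"type":"number"}}},"grip":{"type":"number"},"grip_force":{"type":"number"}},"required":["series"]}

```bash
mkdir -p pics; ls
python3 - <<'E'
from plant import monitor, vision, workorder, ctrl
import cv2
for n in("side","top"):
    im=vision.read_camera(n); cv2.imwrite(f"pics/{n}0.png",im[:,:,::-1])
    print(n,vision.get_calibration(n))
print(monitor.get_state(),ctrl.tcp_to_tips)
E
```

```text
pics
side {'vfov': 48.80745809405619, 'cx': 313.54416496404, 'cy': 235.30644725307127, 'R': array([[-0.96259439,  0.2709202 , -0.00377816],
       [ 0.22618186,  0.79580291, -0.56172903],
       [-0.14917707, -0.54157176, -0.82731265]]), 't': array([ 0.52354224, -0.01726177,  1.37070952])}
top {'vfov': 51.431563793664274, 'cx': 327.4504289382113, 'cy': 242.17447847269108, 'R': array([[-1.53378930e-02, -9.99882042e-01, -8.07131750e-04],
       [-9.75796042e-01,  1.51445236e-02, -2.18157578e-01],
       [ 2.18144068e-01, -2.55848162e-03, -9.75913224e-01]]), 't': array([-0.06821419,  0.55758904,  1.48334916])}
{'time': 0.1, 'qpos': array([-1.29596570e+00,  2.87126396e-01,  1.57804413e+00,  2.62437293e-06,
        1.27860311e+00, -1.50024154e-01]), 'dq': array([-0.00195178, -0.00240851, -0.00448673, -0.00185111,  0.00161296,
        0.00159661]), 'joint_efforts': array([ 1.30987455e-04, -4.07300556e+01, -2.93700349e+01, -1.76742415e-04,
        3.41048966e-03, -9.49478618e-06]), 'eef_pos': array([ 0.27808171, -0.61442485,  0.24104526]), 'tcp_rot': array([ 9.77521519e-01,  2.10832852e-01, -6.67522241e-05, -1.08844552e-03]), 'contact_force': array([-0.19766304,  0.20187514,  0.29498916]), 'wrist_torque': array([0.00055937, 0.0461078 , 0.0239075 ]), 'opening': 1.00040808934652} 0.011
```

View pics/side0.png

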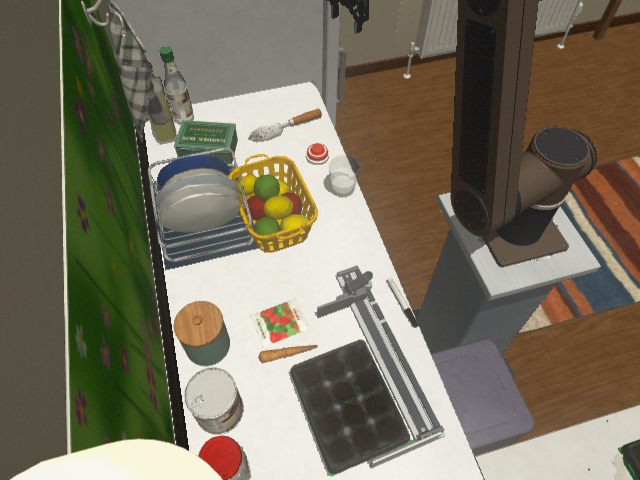

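View pics/top0.png

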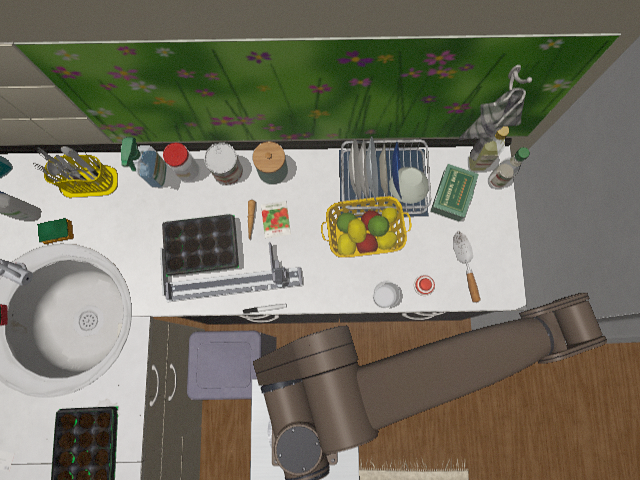

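The side view shows the stop at about (352,283) near the rail's right end, with the end plate at about (405,448). In the top view the stop is at about (285,275). I'll zoom in on both.

Run:
```python
import cv2
a=cv2.imread("pics/side0.png")[255:475,280:460]; cv2.imwrite("pics/sz.png",cv2.resize(a,None,fx=2.7,fy=2.7,interpolation=cv2.INTER_CUBIC))
a=cv2.imread("pics/side0.png")[255:355,300:420]; cv2.imwrite("pics/sz2.png",cv2.resize(a,None,fx=6,fy=6,interpolation=cv2.INTER_CUBIC))
a=cv2.imread("pics/top0.png")[230:320,155:315]; cv2.imwrite("pics/tz.png",cv2.resize(a,None,fx=5,fy=5,interpolation=cv2.INTER_CUBIC))
```

```text
(no output)
```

View pics/sz.png

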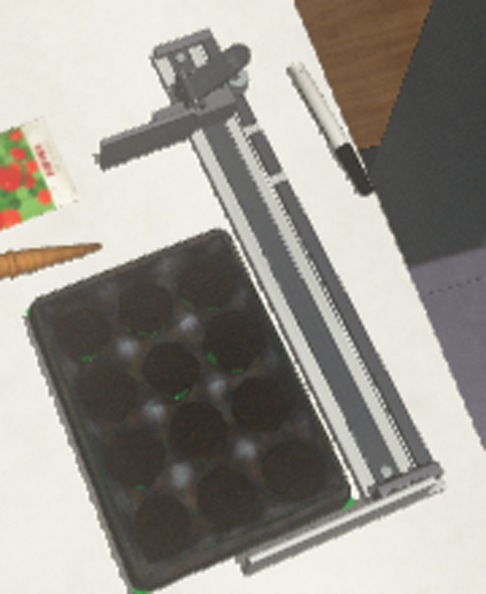

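View pics/sz2.png

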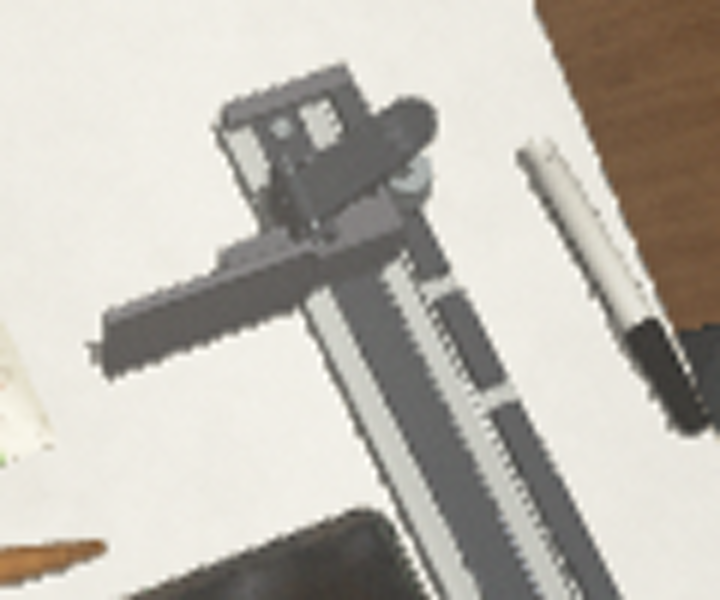

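View pics/tz.png

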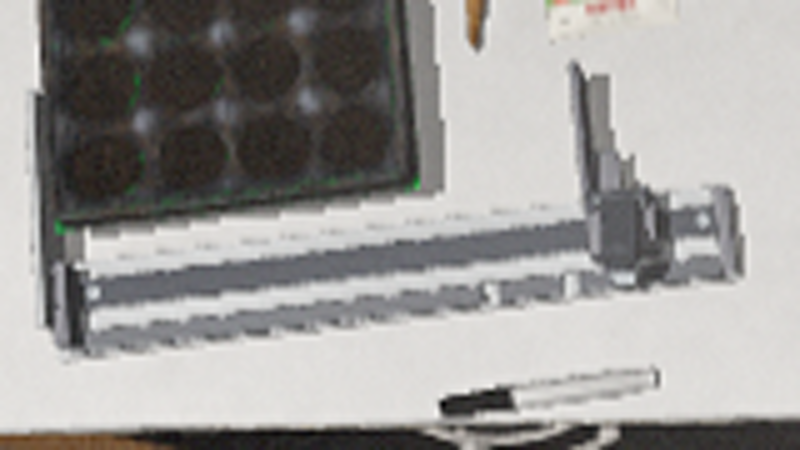

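```bash
cat > h.py <<'E'
import numpy as np
from plant import monitor, vision, workorder, ctrl
from scipy.optimize import least_squares
C={n:vision.get_calibration(n) for n in("side","top")}
def proj(n,X):
    c=C[n]; f=240/np.tan(np.radians(c["vfov"]/2)); p=c["R"]@np.asarray(X)+c["t"]
    return np.array([c["cx"]+f*p[0]/p[2],c["cy"]+f*p[1]/p[2]])
def ray(n,uv,z):
    c=C[n]; f=240/np.tan(np.radians(c["vfov"]/2))
    d=c["R"].T@np.array([(uv[0]-c["cx"])/f,(uv[1]-c["cy"])/f,1]); o=-c["R"].T@c["t"]
    return o+d*(z-o[2])/d[2]
def tri(us,ut):
    return least_squares(lambda X:np.r_[proj("side",X)-us,proj("top",X)-ut],[.55,.2,.03])
E
python3 - <<'E'
from h import *
np.set_printoptions(precision=4,suppress=True)
S2=lambda u,v:np.array([300+u/6,255+v/6]); S=lambda u,v:np.array([280+u/2.7,255+v/2.7]); T=lambda u,v:np.array([155+u/5,230+v/5])
z=.018
n1s,n2s=ray("side",S2(440,287),z),ray("side",S2(494,397),z)
n1t,n2t=ray("top",T(571,283),z),ray("top",T(492,293),z)
print(n1s,n1t,n2s,n2t, np.linalg.norm(n2s-n1s),np.linalg.norm(n2t-n1t))
# groove centreline z=12
a,b=ray("top",T(105,290),.012),ray("top",T(590,238),.012); print("top groove",a,b,np.degrees(np.arctan2(-(a-b)[0],(a-b)[1])))
a,b=ray("side",S(378,480),.012),ray("side",S(215,140),.012); print("side groove",a,b,np.degrees(np.arctan2(-(a-b)[0],(a-b)[1])))
# plate far top corner
print("plate end",ray("side",S2(107,315),.054),ray("top",T(573,65),.054))
E
```

```text
[0.43   0.1098 0.018 ] [0.4267 0.1074 0.018 ] [0.4257 0.1594 0.018 ] [0.4212 0.1567 0.018 ] 0.04972804201294113 0.04961674501665105
top groove [0.4276 0.4006 0.012 ] [0.4558 0.0964 0.012 ] 5.301806317034347
side groove [0.4348 0.4103 0.012 ] [0.4627 0.1082 0.012 ] 5.272486626547635
plate end [0.5628 0.1033 0.054 ] [0.5583 0.1034 0.054 ]
```

```bash
cat >> h.py <<'E'
th=np.radians(5.3); ex=np.array([np.cos(th),np.sin(th),0]); ey=np.array([-np.sin(th),np.cos(th),0])
O=np.array([.4235,.158,0])+.030*ex+.015*ey
def W(x,y,z): return O+x*ex+y*ey+np.array([0,0,z])
def Rl(X): d=np.asarray(X)-O; return np.array([d@ex,d@ey,d[2]])
E
python3 - <<'E'
from h import *
import cv2
np.set_printoptions(precision=4,suppress=True)
S2=lambda u,v:np.array([300+u/6,255+v/6]); T=lambda u,v:np.array([155+u/5,230+v/5])
print("O",O)
print("plate end",Rl(ray("side",S2(107,315),.054)),Rl(ray("top",T(573,65),.054)))
print("ball",Rl(ray("side",S2(410,178),.025)))
print("lever free end",Rl(tri(S2(412,105),T(645,280)).x))
print("rail right end",Rl(ray("top",T(735,187),.012)),Rl(ray("side",S2(347,66),.012)))
for s in(.03,):
  ims={n:cv2.imread(f"pics/{n}0.png") for n in C}
  for s,col in((.01,(0,0,255)),(.03,(0,255,0)),(.05,(255,0,0))):
   yb=s-.140
   segs=[]
   for z in(.013,.046):
    q=[(-.02,-.022),(.02,-.022),(.02,.022),(-.02,.022)]
    segs+=[(W(a[0],yb+a[1],z),W(b[0],yb+b[1],z)) for a,b in zip(q,q[1:]+q[:1])]
   segs+=[(W(.02,yb+.022,.054),W(.104,yb+.022,.054))]
   for n,(x0,y0,k,w,h) in dict(side=(300,255,6,120,100),top=(255,230,10,60,60)).items():
    im=ims[n]
    if im.shape[0]==480: im=ims[n]=cv2.resize(im[y0:y0+h,x0:x0+w],None,fx=k,fy=k,interpolation=cv2.INTER_CUBIC)
    for a,b in segs:
     p,q=[tuple(int(v) for v in (proj(n,X)-[x0,y0])*k) for X in(a,b)]; cv2.line(im,p,q,col,1)
  for n in ims: cv2.imwrite(f"pics/ov_{n}.png",ims[n])
E
```

```text
O [0.452  0.1757 0.    ]
plate end [ 0.1036 -0.0823  0.054 ] [ 0.0992 -0.0818  0.054 ]
ball [-0.0348 -0.1084  0.025 ]
lever free end [-0.0384 -0.1174  0.0642]
rail right end [ 0.019  -0.1733  0.012 ] [-0.0362 -0.1712  0.012 ]
```

View pics/ov_side.png

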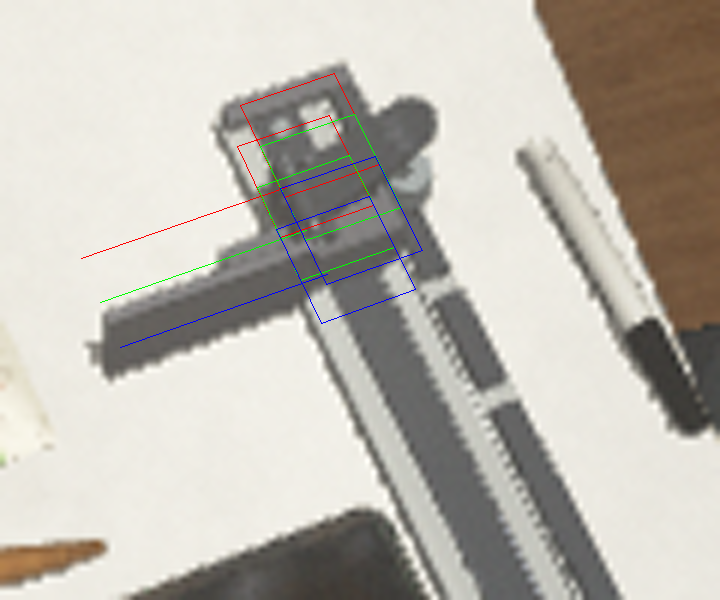

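View pics/ov_top.png

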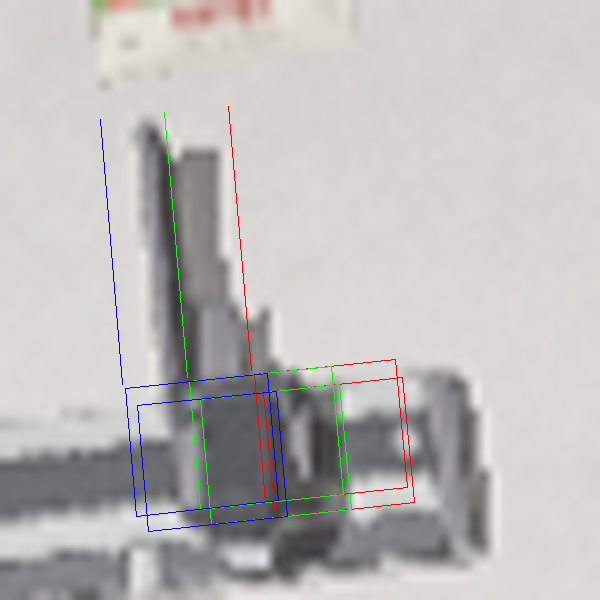

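The rail fit holds up: notch spacing is 49.7 mm against 50 mm, and yaw is 5.3° in both views. The stop is at about 0.03. First I'll turn the tool so its x axis lies along the rail, and shut the fingers.

Emit:
jog_arm([
  [0, 0, 0, -0.124],
  [0, 0, 0, -0.124],
  [0, 0, 0, -0.124],
  [0, 0, 0, -0.124],
  [0, 0, 0, -0.124],
  [0, 0, 0, -0.124],
  [0, 0, 0, -0.124],
  [0, 0, 0, -0.124],
], grip=0, grip_force=40)

```text
time: 0.77
eef_pos: [0.2772, -0.6114, 0.2342]
tcp_rot: [0.755, 0.656, 0.003, -0.006]
contact_force: [-0.2, -0.3, -0.5]
opening: 0.006
```

```bash
cat >> h.py <<'E'
from scipy.spatial.transform import Rotation as Ro
def delta(x,y,ztip):
    s=monitor.get_state(); R=Ro.from_quat(s["tcp_rot"]).as_matrix(); p=s["eef_pos"]
    d=R.T@(W(x,y,ztip+.011)-p); a=np.arctan2(R[1,0],R[0,0]); 
    print("t",round(s["time"],2),"tip rail",np.round(Rl(p)-[0,0,.011],4),"F rail",np.round([s["contact_force"]@ex,s["contact_force"]@ey,s["contact_force"][2]],2),"tool delta",np.round(d,4),"spin",round(a-th-np.pi/2,4),"Rz",np.round(R[:,2],3),"open",round(s["opening"],3))
E
python3 -c "
from h import *
delta(.005,-.152,.2)"
```

```text
t 0.77 tip rail [-0.2467 -0.7676  0.2232] F rail [-0.21 -0.31 -0.5 ] tool delta [0.6568 0.1027 0.0307] spin -0.2335 Rz [-0.004  0.013 -1.   ] open 0.006
```

Emit:
jog_arm([
  [0, 0, 0, -0.12],
  [0, 0, 0, -0.11],
  [0.04, 0.007, 0, 0],
  [0.04, 0.007, 0, 0],
  [0.04, 0.007, 0, 0],
  [0.04, 0.007, 0, 0],
  [0.04, 0.007, 0, 0],
  [0.04, 0.007, 0, 0],
])

```text
time: 1.43
eef_pos: [0.2914, -0.3653, 0.2272]
tcp_rot: [0.672, 0.74, 0.007, -0.012]
contact_force: [0.4, 0.7, 1.0]
opening: 0.001
```

```bash
python3 -c "
from h import *
delta(.005,-.152,.2)"
```

```text
t 1.43 tip rail [-0.2099 -0.5238  0.2162] F rail [0.48 0.69 0.99] tool delta [0.3705 0.2164 0.025 ] spin 0.0037 Rz [-0.009  0.027 -1.   ] open 0.001
```

Emit:
jog_arm([
  [0.03, 0.028, 0, 0],
  [0.03, 0.028, 0, 0],
  [0.03, 0.028, 0, 0],
  [0.03, 0.028, 0, 0],
  [0.03, 0.025, 0, 0],
  [0.035, 0.02, 0, 0],
  [0.035, 0.015, 0, 0],
  [0.035, 0.015, 0, 0],
])

```text
time: 2.1
eef_pos: [0.4524, -0.0808, 0.2303]
tcp_rot: [0.675, 0.738, 0.007, -0.014]
contact_force: [0.8, -0.2, 0.0]
opening: -0.003
```

```bash
python3 -c "
from h import *
delta(.005,-.152,.2)"
```

```text
t 2.1 tip rail [-0.0233 -0.2555  0.2193] F rail [ 0.75 -0.27  0.04] tool delta [0.1029 0.028  0.0222] spin -0.0039 Rz [-0.011  0.029 -1.   ] open -0.003
```

Emit:
jog_arm([
  [0.026, 0.008, 0.012, 0],
  [0.026, 0.008, 0.012, 0],
  [0.026, 0.007, 0.012, 0],
  [0.02, 0.004, 0.012, 0],
  [0, 0, 0.012, 0],
  [0, 0, 0.012, 0],
  [0, 0, 0, 0],
  [0, 0, 0, 0],
])

```text
time: 2.77
eef_pos: [0.4692, 0.0357, 0.1572]
tcp_rot: [0.67, 0.742, 0.007, -0.015]
contact_force: [0.4, 1.1, 0.7]
opening: 0.001
```

Run:
```python
from h import *
import cv2
delta(.005,-.152,.09)
for n,(x0,y0,w,h,k) in dict(side=(280,180,180,140,4),top=(200,200,160,120,5)).items():
    cv2.imwrite(f"pics/{n}1.png",cv2.resize(vision.read_camera(n)[y0:y0+h,x0:x0+w,::-1],None,fx=k,fy=k,interpolation=cv2.INTER_CUBIC))
```

```text
t 2.77 tip rail [ 0.0042 -0.141   0.1462] F rail [0.49 1.07 0.66] tool delta [-0.0128  0.0012  0.0558] spin 0.0098 Rz [-0.012  0.031 -0.999] open 0.001
```

View pics/side1.png

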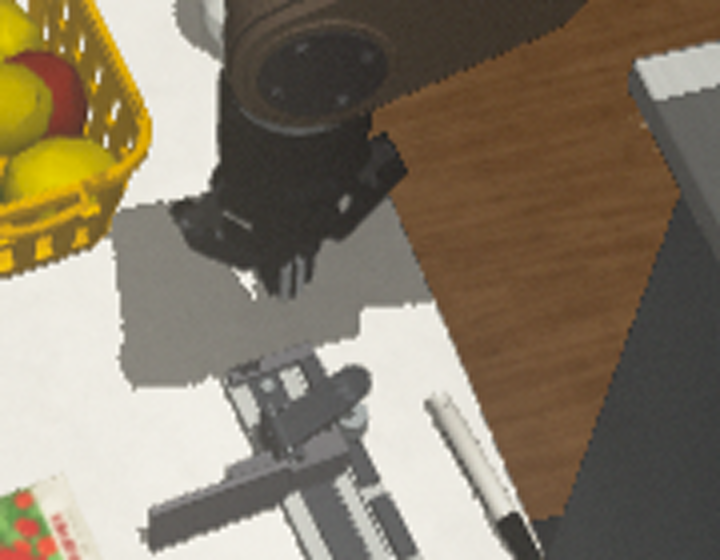

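View pics/top1.png

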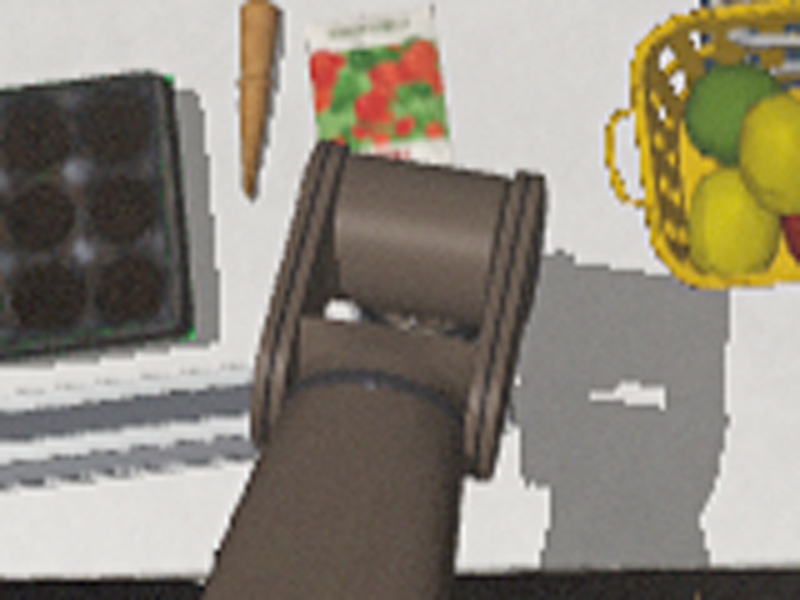

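Emit:
jog_arm([
  [-0.008, 0.001, 0.015, 0.01],
  [-0.006, 0, 0.02, 0],
  [0, 0, 0.02, 0],
  [0, 0, 0.02, 0],
  [0, 0, 0.015, 0],
  [0, 0, 0, 0],
  [0, 0, 0, 0],
  [0, 0, 0, 0],
])

```text
time: 3.53
eef_pos: [0.4792, 0.0185, 0.0742]
tcp_rot: [0.676, 0.736, 0.013, -0.006]
contact_force: [0.3, -0.0, -0.1]
opening: 0.001
```

Run:
```python
from h import *
import cv2
delta(.005,-.152,.036)
n="side"; s=monitor.get_state(); p=s["eef_pos"]+Ro.from_quat(s["tcp_rot"]).as_matrix()[:,2]*.011
u=proj(n,p);print(u, (u-[310,220])*7)
im=vision.read_camera(n)[220:300,310:410,::-1]
cv2.imwrite(f"pics/{n}2.png",cv2.resize(im,None,fx=7,fy=7,interpolation=cv2.INTER_CUBIC))
```

```text
t 3.53 tip rail [ 0.0126 -0.159   0.0632] F rail [ 0.33 -0.04 -0.11] tool delta [ 0.0063 -0.0079  0.0273] spin -0.0076 Rz [ 0.008  0.027 -1.   ] open 0.001
[342.22502957 265.5190267 ] [225.575207   318.63318688]
```

View pics/side2.png

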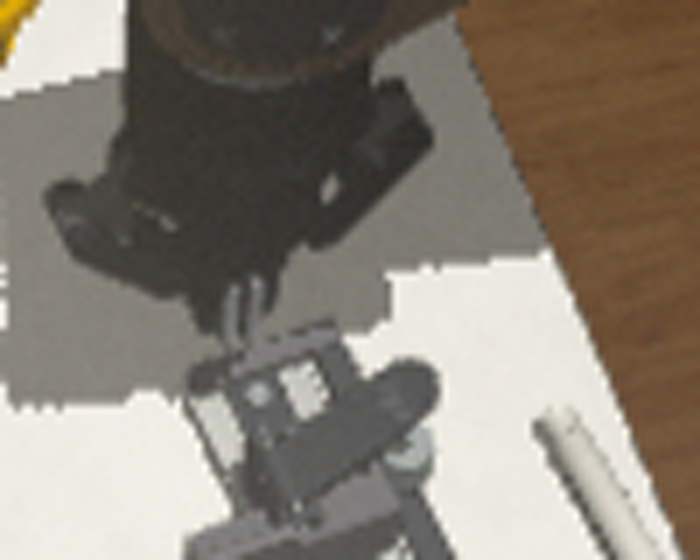

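Emit:
jog_arm([
  [0.007, -0.005, 0, 0],
  [0, 0, 0.005, 0],
  [0, 0, 0.006, 0],
  [0, 0, 0.006, 0],
  [0, 0, 0.005, 0],
  [0, 0, 0.003, 0],
  [0, 0, 0, 0],
  [0, 0, 0, 0],
])

```text
time: 4.25
eef_pos: [0.4766, 0.0262, 0.0513]
tcp_rot: [0.676, 0.737, 0.015, -0.002]
contact_force: [0.4, -0.1, 0.1]
opening: 0.001
```

Run:
```python
from h import *
import cv2
delta(.005,-.152,.034)
n="side"
im=vision.read_camera(n)[220:300,310:410,::-1]
cv2.imwrite(f"pics/{n}3.png",cv2.resize(im,None,fx=7,fy=7,interpolation=cv2.INTER_CUBIC))
```

```text
t 4.25 tip rail [ 0.0107 -0.1511  0.0403] F rail [ 0.43 -0.1   0.07] tool delta [-0.0011 -0.0058  0.0062] spin -0.0068 Rz [ 0.017  0.025 -1.   ] open 0.001
```

View pics/side3.png

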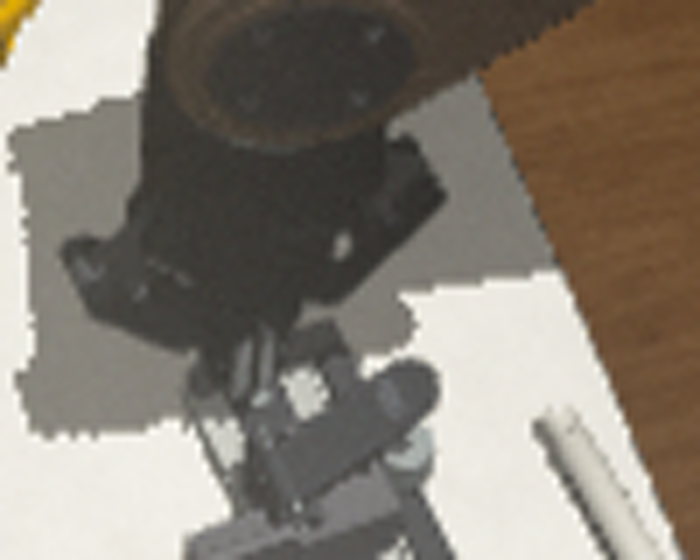

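The fingers are down in the gap to the right of the stop, touching nothing. I'll lower them slightly and start pushing.

Emit:
jog_arm([
  [0, -0.003, 0.006, 0],
  [0.003, 0, 0.002, 0],
  [0.004, 0, 0, 0],
  [0.004, 0, 0, 0],
  [0.004, 0, 0, 0],
  [0.004, 0, 0, 0],
  [0.004, 0, 0, 0],
  [0.004, 0, 0, 0],
])

```text
time: 4.97
eef_pos: [0.4714, 0.05, 0.043]
tcp_rot: [0.673, 0.739, 0.01, 0.003]
contact_force: [-1.3, -6.6, -0.5]
opening: -0.002
```

```bash
python3 -c "
from h import *
delta(.005,-.098,.034)"
```

```text
t 4.97 tip rail [ 0.0077 -0.127   0.032 ] F rail [-1.86 -6.46 -0.47] tool delta [ 0.029  -0.0027 -0.0017] spin 0.0006 Rz [ 0.019  0.011 -1.   ] open -0.002
```

Emit:
jog_arm([
  [0.003, 0, 0, 0],
  [0.003, 0, 0, 0],
  [0.003, 0, 0, 0],
  [0.003, 0, 0, 0],
  [0.003, 0, 0, 0],
  [0.003, 0, 0, 0],
  [0, 0, 0, 0],
  [0, 0, 0, 0],
])

```text
time: 5.63
eef_pos: [0.4703, 0.0636, 0.0435]
tcp_rot: [0.669, 0.743, 0.004, 0.01]
contact_force: [0.5, 0.8, -0.4]
opening: -0.002
```

```bash
cat > snap.py <<'E'
import sys
from h import *
import cv2
delta(.005,-.098,.034)
n=sys.argv[1]
a=[int(v) for v in sys.argv[3:8]]
im=vision.read_camera(n)[a[1]:a[1]+a[3],a[0]:a[0]+a[2],::-1]
cv2.imwrite(f"pics/{sys.argv[2]}.png",cv2.resize(im,None,fx=a[4],fy=a[4],interpolation=cv2.INTER_CUBIC))
E
python3 snap.py side s4 310 240 110 90 7
```

```text
t 5.63 tip rail [ 0.0078 -0.1133  0.0325] F rail [ 0.6   0.7  -0.42] tool delta [ 0.0153 -0.0026 -0.0017] spin 0.0125 Rz [ 0.021 -0.008 -1.   ] open -0.002
```

View pics/s4.png

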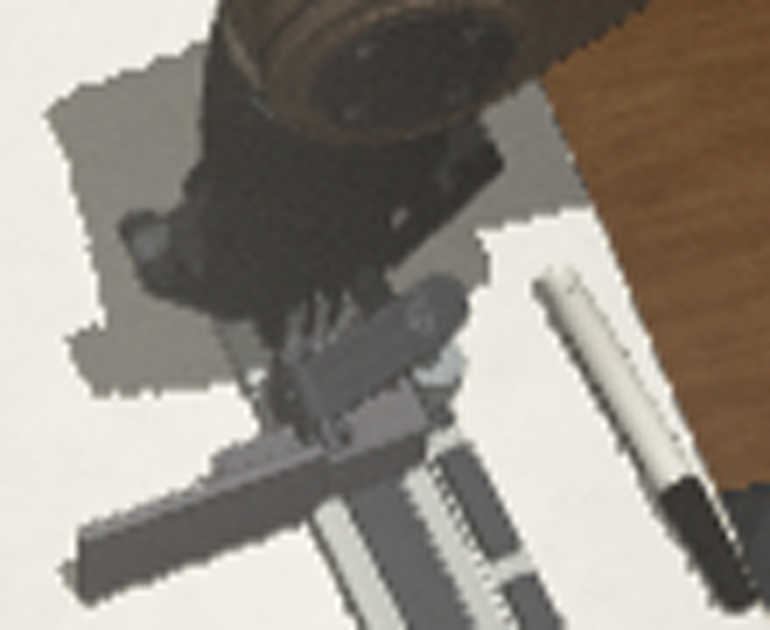

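```bash
python3 -c "
from h import *
print(Rl(ray('side',[310+80/7,240+530/7],.054)),Rl(ray('side',[310+437/7,240+372/7],.025)))"
```

```text
[ 0.10347823 -0.0606657   0.054     ] [-0.0344353 -0.0843121  0.025    ]
```

Emit:
jog_arm([
  [0.004, 0, 0, 0.01],
  [0.004, 0, 0, 0],
  [0.004, 0, 0, 0],
  [0.004, 0, 0, 0],
  [0.003, 0, 0, 0],
  [0.003, 0, 0, 0],
  [0, 0, 0, 0],
  [0, 0, 0, 0],
])

```text
time: 6.35
eef_pos: [0.4684, 0.0809, 0.0437]
tcp_rot: [0.67, 0.742, -0.002, 0.016]
contact_force: [0.3, -3.5, -0.5]
opening: 0.001
```

```bash
python3 snap.py side s5 310 250 110 90 7
```

```text
t 6.35 tip rail [ 0.0076 -0.096   0.0327] F rail [-0.05 -3.48 -0.5 ] tool delta [-0.002  -0.0026 -0.0013] spin 0.01 Rz [ 0.021 -0.025 -0.999] open 0.001
```

View pics/s5.png

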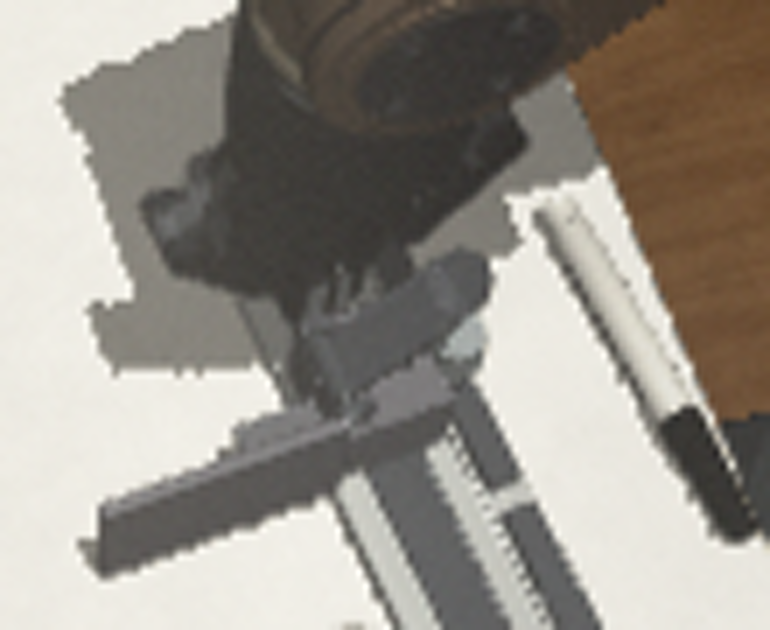

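```bash
python3 -c "
from h import *
print(Rl(ray('side',[310+100/7,250+505/7],.054)),Rl(ray('side',[310+467/7,250+340/7],.025)))"
```

```text
[ 0.10329375 -0.04395044  0.054     ] [-0.0378052  -0.06777555  0.025     ]
```

Emit:
jog_arm([
  [0.002, 0, 0, 0.01],
  [0.002, 0, 0, 0],
  [0.002, 0, 0, 0],
  [0, 0, 0, 0],
  [0, 0, 0, 0],
  [0, 0, 0, 0],
  [0, 0, 0, 0],
  [0, 0, 0, 0],
])

```text
time: 7.07
eef_pos: [0.4685, 0.0808, 0.0439]
tcp_rot: [0.671, 0.741, -0.008, 0.021]
contact_force: [-0.3, -3.6, -0.8]
opening: -0.001
```

```bash
python3 -c "
from h import *
delta(.005,-.098,.034)"
```

```text
t 7.07 tip rail [ 0.0077 -0.096   0.0329] F rail [-0.63 -3.54 -0.81] tool delta [-0.002  -0.0026 -0.0011] spin 0.0068 Rz [ 0.021 -0.041 -0.999] open -0.001
```

The stop is in the first notch: the ball is at rail y ≈ -0.067 and a gentle push no longer moves it. That puts the finger at about -0.046 when the stop reaches the last notch. Next is a firm, short push out of this notch.

Emit:
jog_arm([
  [0.007, 0, 0, 0],
  [0.007, 0, 0, 0],
  [0.007, 0, 0, 0],
  [0.004, 0, 0, 0],
  [0, 0, 0, 0],
  [0, 0, 0, 0],
  [0, 0, 0, 0],
  [0, 0, 0, 0],
])

```text
time: 7.73
eef_pos: [0.4665, 0.1006, 0.0441]
tcp_rot: [0.668, 0.744, -0.014, 0.026]
contact_force: [0.6, -2.9, 0.1]
opening: -0.0
```

```bash
python3 -c "
from h import *
delta(.005,-.046,.034)"
```

```text
t 7.73 tip rail [ 0.0075 -0.0761  0.0331] F rail [ 0.33 -2.97  0.11] tool delta [ 0.03   -0.002  -0.0026] spin 0.0144 Rz [ 0.02  -0.056 -0.998] open -0.0
```

Emit:
jog_arm([
  [0.004, 0, 0, 0.014],
  [0.004, 0, 0, 0],
  [0.004, 0, 0, 0],
  [0.004, 0, 0, 0],
  [0.004, 0, 0, 0],
  [0.003, 0, 0, 0],
  [0, 0, 0, 0],
  [0, 0, 0, 0],
])

```text
time: 8.4
eef_pos: [0.4647, 0.1182, 0.0444]
tcp_rot: [0.672, 0.74, -0.02, 0.03]
contact_force: [0.3, -2.1, -0.5]
opening: 0.001
```

```bash
python3 -c "
from h import *
delta(.005,-.046,.034)"
```

```text
t 8.4 tip rail [ 0.0073 -0.0584  0.0334] F rail [ 0.08 -2.11 -0.53] tool delta [ 0.0124 -0.0022 -0.0015] spin 0.004 Rz [ 0.016 -0.07  -0.997] open 0.001
```

Emit:
jog_arm([
  [0.003, 0, 0, 0.004],
  [0.003, 0, 0, 0],
  [0.0025, 0, 0, 0],
  [0.0025, 0, 0, 0],
  [0.002, 0, 0, 0],
  [0, 0, 0, 0],
  [0, 0, 0, 0],
  [0, 0, 0, 0],
])

```text
time: 9.07
eef_pos: [0.4636, 0.1297, 0.0442]
tcp_rot: [0.672, 0.739, -0.023, 0.031]
contact_force: [-0.6, -3.7, 0.7]
opening: 0.002
```

```bash
python3 snap.py side s6 310 260 110 90 7
```

```text
t 9.07 tip rail [ 0.0073 -0.0469  0.0332] F rail [-0.93 -3.64  0.65] tool delta [-0.051  -0.0024  0.0031] spin 0.0022 Rz [ 0.015 -0.076 -0.997] open 0.002
```

View pics/s6.png

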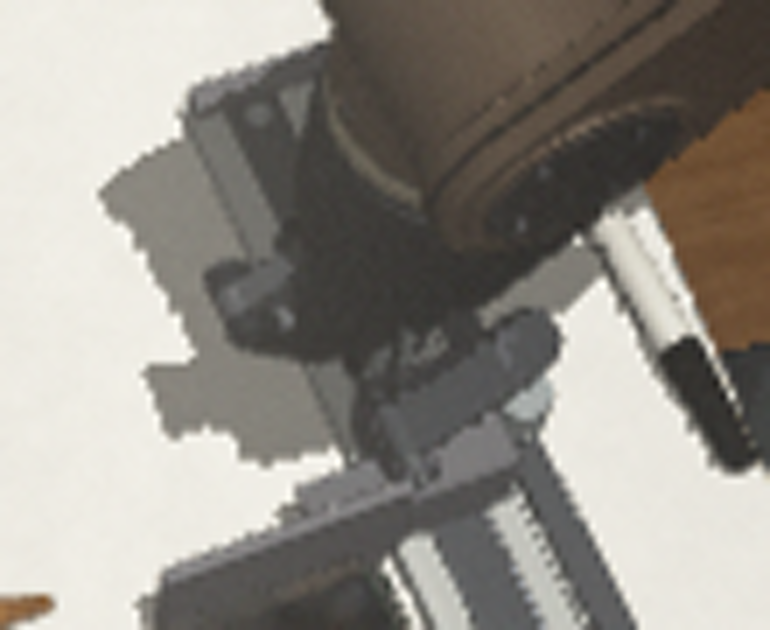

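```bash
python3 -c "
from h import *
print(Rl(ray('side',[310+165/7,260+580/7],.054)),Rl(ray('side',[310+530/7,260+400/7],.025)))"
```

```text
[0.10255821 0.00831786 0.054     ] [-0.03699814 -0.01742819  0.025     ]
```

Emit:
jog_arm([
  [0.002, 0, 0, 0],
  [0.002, 0, 0, 0],
  [0.002, 0, 0, 0],
  [0, 0, 0, 0],
  [0, 0, 0, 0],
  [0, 0, 0, 0],
  [0, 0, 0, 0],
  [0, 0, 0, 0],
])

```text
time: 9.78
eef_pos: [0.4636, 0.1307, 0.0444]
tcp_rot: [0.67, 0.741, -0.028, 0.035]
contact_force: [-0.3, -3.3, 1.4]
opening: -0.003
```

```bash
python3 -c "
from h import *
delta(.005,-.046,.034)"
```

```text
t 9.78 tip rail [ 0.0074 -0.0459  0.0334] F rail [-0.61 -3.26  1.43] tool delta [-0.0001 -0.0024 -0.0006] spin 0.0069 Rz [ 0.014 -0.087 -0.996] open -0.003
```

Seated in the last notch. The finger stalls 50.1 mm past its first-notch stall point, and the ball has moved 50.4 mm to y ≈ -0.017. I'll back off and then rise.

Emit:
jog_arm([
  [-0.01, 0, 0, 0],
  [-0.015, 0, 0, 0],
  [-0.015, 0, 0, 0],
  [-0.005, 0, -0.02, 0],
  [0, 0, -0.03, 0],
  [0, 0, -0.03, 0],
  [0, 0, -0.02, 0],
  [0, 0, 0, 0],
])

```text
time: 10.45
eef_pos: [0.4645, 0.094, 0.1483]
tcp_rot: [0.672, 0.74, -0.024, 0.029]
contact_force: [0.2, 0.1, 0.1]
opening: 0.002
```

```bash
python3 snap.py side s7 310 260 110 90 7; python3 -c "
from h import *
delta(-.037,-.013,.12)"
```

```text
t 10.45 tip rail [ 0.0049 -0.0825  0.1373] F rail [0.2  0.09 0.14] tool delta [-0.0077 -0.0002  0.1042] spin 0.0032 Rz [ 0.01  -0.075 -0.997] open 0.002
t 10.5 tip rail [ 0.0041 -0.0825  0.1356] F rail [-0.    0.4   0.85] tool delta [ 0.0707 -0.0408  0.0103] spin 0.0033 Rz [ 0.008 -0.075 -0.997] open 0.0
```

View pics/s7.png

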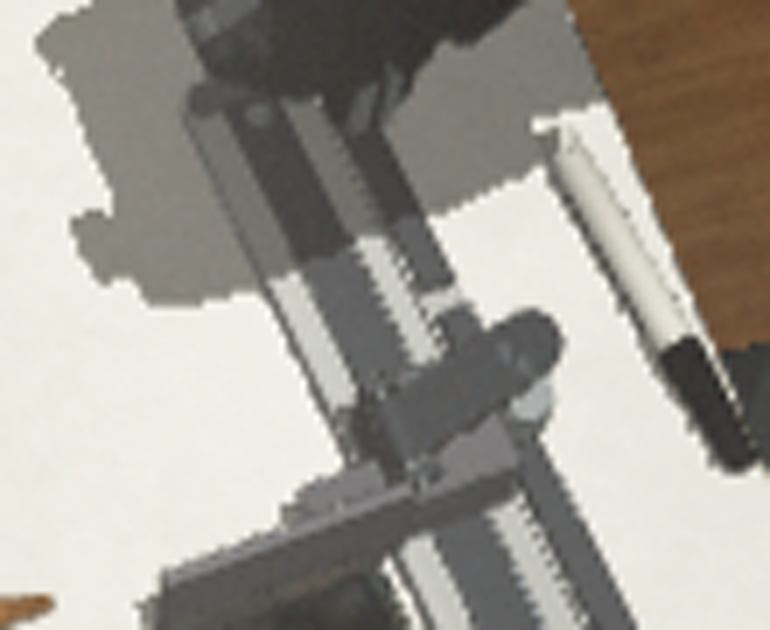

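```bash
python3 -c "
from h import *
f=lambda y,a:proj('side',W(.015-.063*np.cos(a),y,.051+.003+.063*np.sin(a)))
for y in(-.02,-.015,-.01):
  for a in(.45,.55,.65): print(y,a,(f(y,a)-[310,260])*7)
"
```

```text
-0.02 0.45 [559.80473077 309.89820286]
-0.02 0.55 [553.09470123 304.99610346]
-0.02 0.65 [544.63932767 301.09359475]
-0.015 0.45 [566.75955432 323.34086453]
-0.015 0.55 [560.0654461  318.48794174]
-0.015 0.65 [551.62112949 314.63538747]
-0.01 0.45 [573.74603805 336.8447207 ]
-0.01 0.55 [567.06806642 332.0414748 ]
-0.01 0.65 [558.63499701 328.23937433]
```

Emit:
jog_arm([
  [0.02, -0.01, 0, 0],
  [0.02, -0.012, 0, 0],
  [0.018, -0.012, 0, 0],
  [0.012, -0.008, 0, 0],
  [0.004, -0.003, 0, 0],
  [0, 0, 0, 0],
  [0, 0, 0, 0],
  [0, 0, 0, 0],
])

```text
time: 11.17
eef_pos: [0.4059, 0.164, 0.131]
tcp_rot: [0.673, 0.739, -0.028, 0.023]
contact_force: [0.5, 0.1, -0.2]
opening: 0.001
```

```bash
python3 snap.py side s8 310 210 110 120 5; python3 -c "
from h import *
delta(-.037,-.013,.1)"
```

```text
t 11.17 tip rail [-0.047  -0.0074  0.12  ] F rail [ 0.49  0.03 -0.23] tool delta [-0.0843  0.053   0.0917] spin 0.0004 Rz [-0.004 -0.072 -0.997] open 0.001
t 11.22 tip rail [-0.0469 -0.0075  0.12  ] F rail [-0.04 -0.76 -0.8 ] tool delta [-0.004   0.0102  0.0203] spin -0.0 Rz [-0.004 -0.072 -0.997] open 0.002
```

View pics/s8.png

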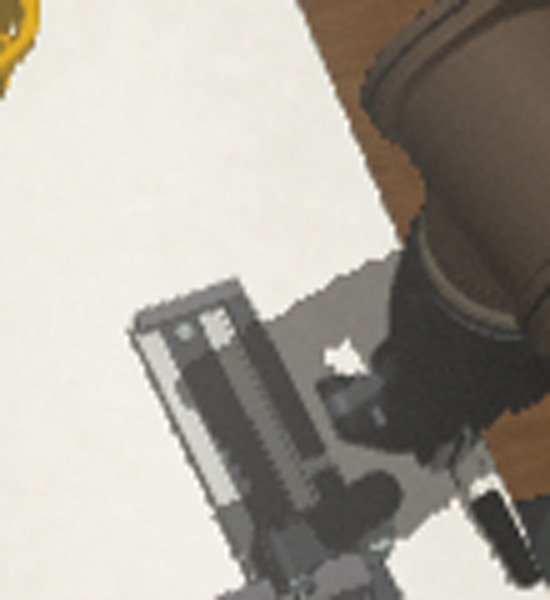

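Emit:
jog_arm([
  [0, 0.009, 0, 0],
  [0, 0.001, 0.008, 0],
  [0, 0, 0.008, 0],
  [0, 0, 0.006, 0],
  [0, 0, 0.006, 0],
  [0, 0, 0.006, 0],
  [0, 0, 0.006, 0],
  [0, 0, 0, 0],
])

```text
time: 11.88
eef_pos: [0.4185, 0.1598, 0.0867]
tcp_rot: [0.675, 0.737, -0.028, 0.022]
contact_force: [0.5, -0.0, 0.8]
opening: -0.002
```

```bash
python3 snap.py side s9 340 240 110 90 7; python3 -c "
from h import *
delta(-.037,-.012,.0535)"
```

```text
t 11.88 tip rail [-0.0348 -0.0127  0.0757] F rail [ 0.46 -0.06  0.83] tool delta [-0.0819  0.0407  0.0472] spin -0.0045 Rz [-0.005 -0.072 -0.997] open -0.002
t 11.93 tip rail [-0.0346 -0.0127  0.0762] F rail [-0.62 -0.92 -0.08] tool delta [ 0.0023 -0.0021  0.0226] spin -0.0043 Rz [-0.005 -0.072 -0.997] open -0.002
```

View pics/s9.png

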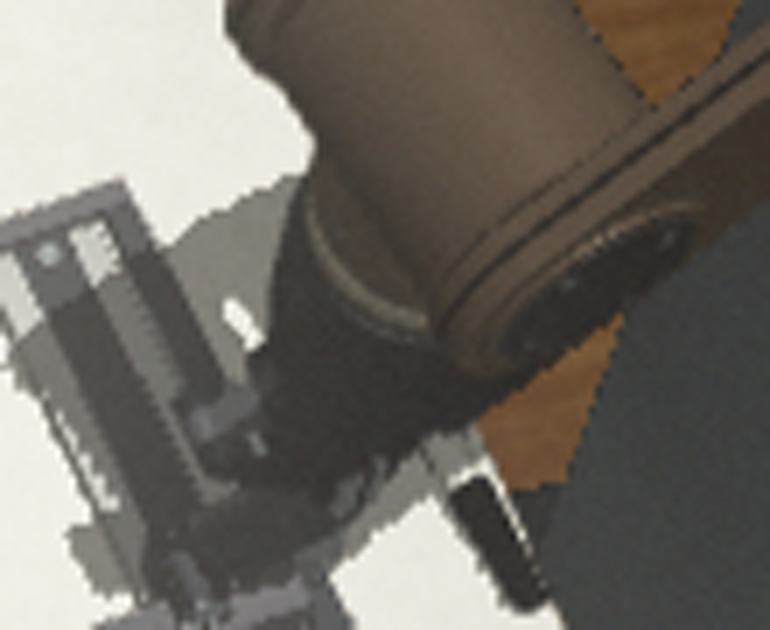

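Emit:
jog_arm([
  [0.001, -0.002, 0.004, 0],
  [0, 0, 0.004, 0],
  [0, 0, 0.004, 0],
  [0, 0, 0.004, 0],
  [0, 0, 0.004, 0],
  [0, 0, 0.004, 0],
  [0, 0, 0.003, 0],
  [0, 0, 0, 0],
])

```text
time: 12.6
eef_pos: [0.4181, 0.1592, 0.0646]
tcp_rot: [0.675, 0.737, -0.03, 0.022]
contact_force: [-4.3, -1.6, 5.3]
opening: 0.002
```

```bash
python3 -c "
from h import *
delta(-.037,-.012,.0535)"
```

```text
t 12.6 tip rail [-0.0353 -0.0133  0.0536] F rail [-4.39 -1.2   5.29] tool delta [ 0.0013 -0.0017  0.    ] spin -0.0031 Rz [-0.008 -0.074 -0.997] open 0.002
```

Emit:
jog_arm([
  [0, 0, 0.004, 0],
  [0, 0, 0.005, 0],
  [0, 0, 0.006, 0],
  [0, 0, 0.006, 0],
  [0, 0, 0.006, 0],
  [0, 0, 0.006, 0],
  [0, 0, 0.006, 0],
  [0, 0, 0.006, 0],
])

```text
time: 13.27
eef_pos: [0.4195, 0.1589, 0.0623]
tcp_rot: [0.675, 0.736, -0.05, 0.01]
contact_force: [-17.2, -1.8, 41.3]
opening: -0.004
```

```bash
python3 -c "
from h import *
delta(-.037,-.012,.0535)"
```

```text
t 13.27 tip rail [-0.0339 -0.0138  0.0513] F rail [-17.28  -0.25  41.32] tool delta [ 0.0016 -0.0032 -0.0022] spin -0.0022 Rz [-0.053 -0.087 -0.995] open -0.004
```

Hard stop: 41 N with the tip at lever-flat height. Lifting away now.

Emit:
jog_arm([
  [0, 0, -0.006, 0],
  [0, 0, -0.015, 0],
  [0, 0, -0.03, 0],
  [0, 0, -0.03, 0],
  [-0.02, 0, -0.03, 0],
  [-0.035, 0.01, 0, 0],
  [-0.04, 0.01, 0, 0],
  [-0.04, 0.01, 0, 0],
])

```text
time: 13.93
eef_pos: [0.4694, 0.0392, 0.1902]
tcp_rot: [0.669, 0.741, -0.048, 0.013]
contact_force: [1.5, 0.1, -0.3]
opening: -0.003
```

Emit:
jog_arm([
  [-0.04, 0.01, 0, 0],
  [-0.04, 0.01, 0, 0],
  [-0.04, 0, 0, 0],
  [0, 0, 0, 0],
  [0, 0, 0, 0],
  [0, 0, 0, 0],
  [0, 0, 0, 0],
  [0, 0, 0, 0],
])

```text
time: 14.6
eef_pos: [0.5039, -0.0877, 0.1981]
tcp_rot: [0.672, 0.739, -0.047, 0.015]
contact_force: [-0.8, -0.6, 0.6]
opening: 0.005
```

```bash
python3 snap.py side s10 290 260 130 100 6;python3 snap.py top t10 155 200 150 120 5;  python3 -c "
from h import *
for a in (0,.1,.2): print(a,(proj('side',W(.015-.063*np.cos(a),-.013,.054+.063*np.sin(a)))-[290,260])*6)"
```

```text
t 14.6 tip rail [ 0.0274 -0.2671  0.1871] F rail [-0.82 -0.54  0.61] tool delta [ 0.1818 -0.0149  0.1388] spin 0.0039 Rz [-0.041 -0.091 -0.995] open 0.005
t 14.65 tip rail [ 0.0273 -0.2668  0.187 ] F rail [ 0.32 -0.98 -0.26] tool delta [ 0.1814 -0.0147  0.1388] spin 0.0044 Rz [-0.041 -0.09  -0.995] open -0.0
0 [614.74912437 309.42738259]
0.1 [616.01379696 302.18594506]
0.2 [615.73289    295.51043246]
```

View pics/s10.png

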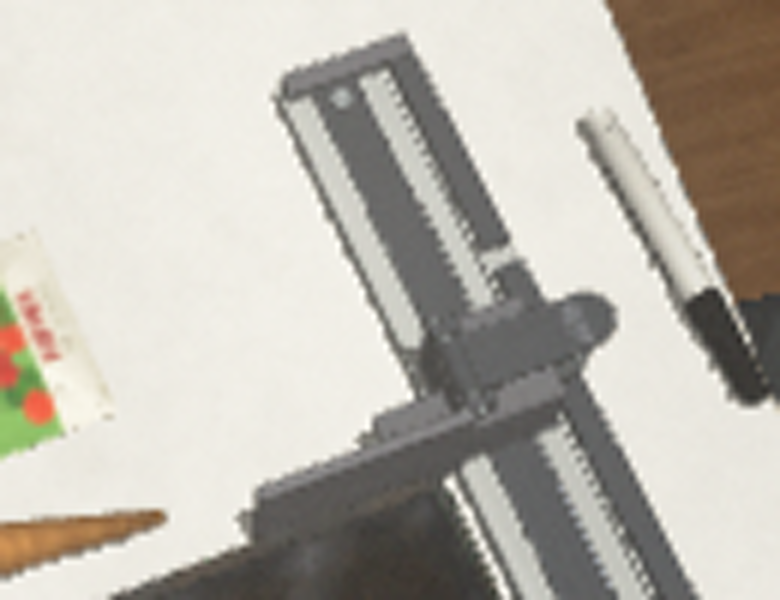

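View pics/t10.png

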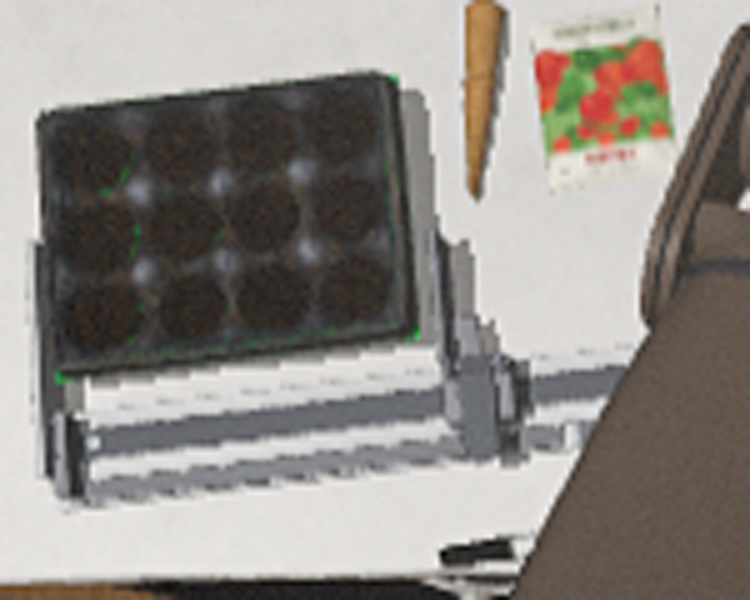

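```bash
python3 -c "
from h import *
print(Rl(ray('side',[290+258/6,260+490/6],.054)))
import cv2
a=cv2.imread('pics/side0.png').astype(int); b=vision.read_camera('side')[:,:,::-1].astype(int)
d=(abs(a-b).sum(2)>90)
for nm,(x,y,w,h) in dict(tray=(290,350,125,125),packet=(250,298,60,45),dibber=(255,343,65,20),marker=(385,278,35,50),timer=(300,138,35,30),tumbler=(322,150,40,50)).items(): print(nm,d[y:y+h,x:x+w].sum(),w*h)
print(workorder.sign_off())"
```

```text
[0.10267548 0.00535104 0.054     ]
tray 0 15625
packet 0 2700
dibber 0 1300
marker 82 1750
timer 1039 1050
tumbler 1012 2000
the job is handed in; nothing more can be done
None
```

The stop is in the last notch beside the tray and the clamp lever is pressed flat. The job is handed in at about 14.7 s of the 42 s allowed.

**What I did:** I shut the fingers and pushed the stop left until it stalled in the first notch. I pushed it out firmly, then nudged it gently until it stalled again in the last notch. Only then did I press the lever down, to a hard stop at about 41 N through the fingertips. I then lifted the hand clear to the right.

**What the last checks showed:**
- **Stop position:** The finger stalled 50.1 mm past its first-notch stall point, against 50 mm expected. In the pictures the ball moved 50.4 mm, ending about 2.4 mm short of the nominal notch position, which is within my measuring error. After the lever was pressed, the plate corner sat 49.3 mm past its first-notch position. The gap to the tray looks like about 13 mm.
- **Lever:** Its free end appears within about 6 pixels of the flat position in a 6× enlarged picture (about 1 camera pixel). That is pictures plus the force reading, not a measured angle.
- **Hand:** It is clear of everything, with only sensor noise on the force reading.
- **Other objects:** The tray, seed packet and dibber show no pixel change from the start.

**Not confirmed:**
- **Marker:** 82 of 1750 pixels changed in its area. I did not look into this before handing in. It looks in place in the last side view, and the arm's shadow or the moved stop may explain the change.
- **Timer and tumbler:** These areas changed in the final picture, probably because the arm was in front of them, so I could not check them there. The arm crossed that side about 0.2 m above the worktop and no contact was felt.
- **Trowel:** I did not compare its area.
- **Tool tilt:** The tool tilted about 5° while pushing. I did not correct it, and it did not affect the result.

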